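# Seat a taper-shank tube head in the bench mixer

## Robot

A 6-joint arm with a two-finger parallel gripper is mounted at the origin on the work surface. World frame = base frame: x ahead of the robot, y to its left, z up, the work surface at z = 0. Lengths are in m, angles in rad, forces in N, time in s.
With the tool pointing down it reaches from about 0.425 to 0.95 m from the base axis. Payload 3.5 kg.
Tool frame: the origin (TCP) lies on the centre line of the jaws, within the pads' length; the fingertips stand 14 mm ahead of it and the grasp point (between the pads) lies 5 mm behind it (tips_ahead is the distance from the TCP to the fingertips, in m); y points along the fingers, z is the direction in which the jaws open and shut, and the axes are right-handed (so a half turn about y gives the same grasp; the last joint's range is limited). The gripper opens to 85 mm and grips with 20 to 120 N. Pads are 22 mm wide; open, the fingers measure 114 mm over their backs; the gripper's body (76 mm by 85 mm) begins 54 mm behind the grasp point. The pads swing forward as they close: fully open they stand 13 mm farther back than shut.
Start: joints at [-1.411, 0.286, 1.577, -0, 1.279, -0.15], TCP at [0.206, -0.643, 0.245] pointing down, gripper open.
Joint ranges: [-2.77, 2.77], [-0.9, 2.22], [0.21, 2.48], [-1.53, 4.67], [0.24, 2.81], [-2.84, 2.84]. Speed limits (rad/s): [2.79, 2.79, 3.14, 3.14, 3.14, 3.14].

## Interface

Orientations are given as a unit quaternion [x, y, z, w].
In Python, from plant import get_state, read_camera, sign_off, tips_ahead gives the robot as it stands.
- The arm moves only by the tool send_rows, never from a script. Its argument "plan" is a list of rows, each a list of 2 entries, a list of its own where there are three numbers: the shift along the tool's x, y, z in units of 12 cm (1.0 is 12 cm), then the turn, a rotation vector about the tool's x, y, z in units of 360 degrees (1.0 is 360 degrees). In form: [[[tx, ty, tz], [rx, ry, rz]], ...]. A call has 1 to 12 rows; each row shifts and turns the commanded pose from where the row before left it, along the tool's axes as they then stand; what a row does not reach is not made up. A row lasts 1/10 s, in which the tool goes at most 50 mm and 8.59 degrees, less where a joint would pass 70% of its speed; a pose out of reach is approached as far as the arm can. A call with a number of a shift or a turn outside -1 to 1 is refused whole. A call with a gripper value outside its range is refused whole. "gripper" is the closure, from 0 (fully open) to 1 (shut), set as the call begins (left out, the last holds). The fingers move at their own pace and stop on an object; "grip_force" is the grip in N (left out, the last holds). Time passes only in rows, so rows that do not move let the fingers close. It gives the time, the measured TCP pose, the force and the opening at its end, in the units of the state.
- get_state(): the state, without advancing time (a new reading comes with each control period).
- read_camera(name): name is "side" or "top" or "wrist"; returns a dict with "img" (400x640x3 uint8, blue, green, red), "fx", "fy", "cx", "cy" (pixels), "world_from_camera" (4x4, takes a point from camera to world coordinates); the wrist camera has in their place "mount" (4x4, takes a point from camera to tool coordinates, whose origin is the TCP and whose axes are the tool frame's). Camera axes: x right, y down, z forward; pixel columns grow to the right and rows downward; lengths in m; the calibration is good to about 2 mm. A picture is of the moment at which its call begins: read the wrist's pose just before it. There is no depth.
- sign_off(): hands the job in, once; it reports no verdict.
The state is a dict: "time": time; "qpos": joint angles; "dq": joint speeds; "joint_efforts": joint torques, N m; "eef_pos": TCP position; "tcp_rot": TCP orientation; "contact_force": force on the tool from outside, world axes, zero at the start; "wrist_torque": the same for the moment, N m; "opening": opening from 0.0 (shut) to 1.0 (fully open).
Only numpy, scipy, OpenCV 4.12 (cv2) and the standard library are available. Lean on these libraries where they do the work, as an engineer would, in place of code of your own. Each camera call takes 0.05 s, during which the arm holds its last target. There are 200 camera calls.

## Task

Take the tube head with the orange knob out of the storage block and set its tapered shank upright in the brass collet socket of the white bench mixer. Press or tap it home firmly, but never hard enough to harm the bearing, so that friction alone holds it; then prove the fit by pulling gently up on the knob until the sprung spindle visibly rises with it, about half of its travel or a little more. Let it settle back down and let go, leaving the head seated and the blue-knobbed head, the jar and the tube rack where they are.

Things in the scene. Friction and masses are not known exactly. Their poses are not given: they have to be found in the camera images.
- head: Tube head, ORANGE knob, about 180 g, round (yaw is free). Grey disc 76 mm across, 14 mm thick; on it a plain upright cylindrical knob 24 mm across, 46 mm tall; below it a tapered steel shank 48 mm long. Origin: centre of the disc's underside, z up the axis: knob z 14 to 60 mm, shank z 0 to -48 mm. Starts upright in either hole of the block, its disc lying on the block's top.
- head_top (a point): Centre of the flat top of the orange knob, 60 mm above the head's origin. Once the shank stands in the socket the head may be let go: it then centres itself and can be pushed or tapped here.
- head_tip (a point): Tip of the head's shank, 48 mm below its origin. The shank is 24 mm across at the disc and tapers evenly to 10.5 mm here.
- spare: A like head with BLUE knob and dark disc, same sizes, in the block's other hole, 120 mm away. Must stay.
- block: Fixed grey storage block, 100 x 230 x 60 mm (x, y, z), with two 30 mm through holes at y -60 and +60 mm; origin: centre of its underside. It stands on either side of the bench, the mixer on the other.
- mixer: Fixed white bench mixer, 170 x 150 mm, 56 mm high; origin: centre of its underside. From the middle of its top rises the spindle, an aluminium sleeve 48 mm across with its mouth 108 mm above the bench. It does not give way.
- bearing (a joint): Sinking of the spindle's overload bearing in m, 0 at the start and in normal use. A downward push of 18 to 21 N seats a head well and leaves it at 0; above about 23 N it begins to sink, and at 0.6 mm (about 27 N of push) it is harmed.
- socket (a point): Centre of the mouth of the spindle's sleeve, z up; inside, four stiff brass jaws of the shank's taper, 19.8 mm apart at their top, set 0 to 8 mm below the mouth (differs each time, not measured): they touch with the head's origin 7 to 15 mm above the mouth, then resist a push with 5 to 9 N per mm. Pull-out takes half the push or a little more; pushed with under 16 N a head may come out.
- spindle (a joint): Rise of the sprung spindle in m: 0 on its lower stop (as at the start), 0.006 at its upper stop. It starts to rise at a pull of about 8 N (besides the head's weight), needs 0.6 N more per mm and sinks back by itself. A rise held at 3 to 4 mm proves the fit; at the upper stop a further pull draws the shank out.
- jar: Loose reagent jar, 48 mm across, 85 mm tall, blue cap, at the far middle of the bench; origin: centre of its underside. Must stay.
- tube_rack: Loose yellow tube rack, 85 x 125 x 49 mm, on the left; origin: centre of its underside. Must stay.
Mind the look-alikes: they are no part of the job. Several things look just like the mixer: the one meant starts farthest to the robot's right.

How it is judged:
On the way, in this order (a step that is already met when the one before it is completed fails the run):
1. the head stands upright in the socket, its underside less than 16.5 mm above the mouth (z of head in the frame of socket below 0.0165 m and horizontal distance between head and socket below 0.003 m and angle between head's own z axis and vertical below 0.06 rad), for 0.2 s.
2. the seated head is tugged: the spindle rises at least 2.5 mm, drawn by the head alone, with the head staying in the taper (all of step 1 and value of joint spindle above 0.0025 m and contact force between the fingers and mixer below 0.5 N), for 0.2 s.
At the end, for the whole second after the job is handed in: The orange head stands let go in the socket, within 3 mm of its axis and 0.06 rad of upright, underside under 16.5 mm above the mouth, still wedged (over 14 N shank to jaws; loose is under 10 N), spindle down (below 1.5 mm); spare head within 15 mm, jar and rack within 20 mm of their start (all of step 1 and contact force between head and mixer above 14 N and value of joint spindle below 0.0015 m and linear speed of head below 0.02 m/s and distance of spare from where it was at the start of the episode below 0.015 m and distance of each of jar, tube_rack from where it was at the start of the episode below 0.02 m); the robot touches nothing.
It fails at once if the bearing is overloaded: pushed down more than 0.6 mm (value of joint bearing above 0.0006 m).
It fails at once if the blue-knobbed head, the jar or the tube rack is shifted (distance of spare from where it was at the start of the episode above 0.015 m or distance of any of jar, tube_rack from where it was at the start of the episode above 0.02 m).
It also fails if it takes over 64 s, if anything falls off the work surface, if the arm or the gripper's body presses on something with over 40 N, if the wrist force passes 120 N, or if a joint passes its speed limit or range.

## Working session

There is one attempt and no reset: what is moved stays moved. The work goes in short steps, Python scripts to look and compute and a tool call to move; the robot and the scene stay as the last step left them, time stands still between calls to the robot, and variables do not carry over. Pictures are saved under pics/ and viewed, about 8 in all and at most 12, crops included, and the job is handed in when it is done.

Besides the shell and the picture viewer there is one more tool, called as name([rows], argument=value, ...), one row to a line, values as JSON. send_rows: Moves the arm, as the interface text tells. Its arguments: {"type":"object","properties":{"plan":{"type":"array"},"gripper":{"type":"number"},"grip_force":{"type":"number"}},"required":["plan"]}

```bash
mkdir -p pics
cat > h.py <<'E'
import numpy as np, cv2
from plant import get_state, read_camera, sign_off, tips_ahead
from scipy.spatial.transform import Rotation as R
def grab(n):
    s=get_state(); c=read_camera(n)
    if n=='wrist':
        T=np.eye(4);T[:3,:3]=R.from_quat(s['tcp_rot']).as_matrix();T[:3,3]=s['eef_pos']
        c['world_from_camera']=T@np.array(c['mount'])
    return c
def ray(c,u,v,z):
    T=np.array(c['world_from_camera']);d=T[:3,:3]@np.array([(u-c['cx'])/c['fx'],(v-c['cy'])/c['fy'],1])
    o=T[:3,3];return o+d*(z-o[2])/d[2]
def proj(c,p):
    T=np.linalg.inv(np.array(c['world_from_camera']));q=T[:3,:3]@np.array(p)+T[:3,3]
    return c['fx']*q[0]/q[2]+c['cx'],c['fy']*q[1]/q[2]+c['cy']
E
python3 - <<'E'
from h import *
import pickle
s=get_state();print(s,tips_ahead)
print(R.from_quat(s['tcp_rot']).as_matrix().round(3))
for n in('top','side'):
    c=grab(n);cv2.imwrite(f'pics/{n}0.png',c['img']);pickle.dump(c,open(n+'.pkl','wb'));print(n,c['fx'],c['cx'],c['cy'],np.array(c['world_from_camera']).round(3))
E
```

```text
{'time': 0.0, 'qpos': array([-1.41097674e+00,  2.87199743e-01,  1.57816203e+00,  1.99558145e-06,
        1.27861516e+00, -1.50007202e-01]), 'dq': array([ 1.56943873e-03,  3.08648779e-04,  1.68636619e-03, -6.04158479e-04,
        6.96827537e-05,  4.88113545e-04]), 'joint_efforts': array([-6.42379496e-05, -4.05979300e+01, -2.92626107e+01, -1.56325918e-04,
        5.81531858e-03, -8.50330537e-06]), 'eef_pos': array([ 0.20572719, -0.6422326 ,  0.24393253]), 'tcp_rot': array([-0.10910589,  0.6994816 , -0.69779568,  0.10909897]), 'contact_force': array([-0.10276677,  0.31728989,  0.74818336]), 'wrist_torque': array([0.00411614, 0.00428661, 0.00890767]), 'opening': 0.9996042526034644} 0.014
[[-0.952 -0.     0.305]
 [-0.305  0.002 -0.952]
 [-0.    -1.    -0.002]]
top 363.4826495811896 323.4542183714368 201.0048035829374 [[ 0.022 -0.981  0.193  0.317]
 [-1.    -0.023 -0.002  0.131]
 [ 0.007 -0.193 -0.981  1.062]
 [ 0.     0.     0.     1.   ]]
side 422.90964241750305 319.93589120899674 195.79742730780106 [[-0.793 -0.306  0.528 -0.022]
 [-0.61   0.408 -0.68   0.819]
 [-0.008 -0.86  -0.51   0.609]
 [ 0.     0.     0.     1.   ]]
```

View pics/top0.png

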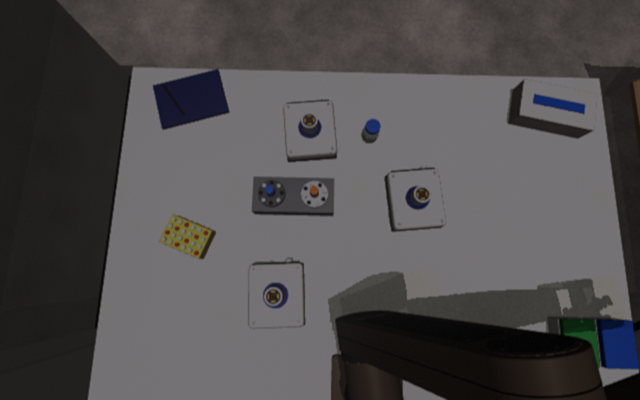

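View pics/side0.png

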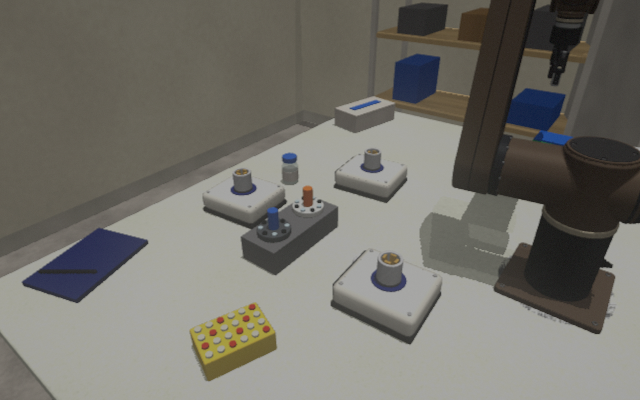

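The top view shows the orange knob at about (314,190), blue knob at (270,188), and the rightmost mixer's spindle mouth at (422,194). The two other mixers, at (309,121) and (273,296), are decoys. In the side view, the orange knob is at (308,190) and the target spindle mouth at (373,152).

Run:
```python
from h import *
import pickle
C={n:pickle.load(open(n+'.pkl','rb')) for n in('top','side')}
out=[]
for n,(x0,y0,w,h) in {'top':(375,155,80,85),'side':(330,130,90,75)}.items():
    c=C[n];hsv=cv2.cvtColor(c['img'],cv2.COLOR_BGR2HSV)
    m=((hsv[...,0]>3)&(hsv[...,0]<16)&(hsv[...,1]>140)&(hsv[...,2]>100)).astype('uint8')
    k,l,st,ce=cv2.connectedComponentsWithStats(m)
    for i in range(1,k):
        if st[i,4]>25: print(n,st[i],ce[i],ray(c,*ce[i],.115).round(4))
    out.append(cv2.resize(c['img'][y0:y0+h,x0:x0+w],(400,400*h//w),interpolation=cv2.INTER_CUBIC))
print(ray(C['top'],422,194,.108),ray(C['side'],373,151.5,.108))
H=max(o.shape[0] for o in out);out=[cv2.copyMakeBorder(o,0,H-o.shape[0],0,0,0) for o in out]
cv2.imwrite('pics/crop.png',np.hstack(out))
c=C['top']
for p in [(387,172),(439,167),(446,227),(393,231)]: print(ray(c,*p,.056).round(3))
```

```text
top [310 187   8   7  42] [313.66666667 190.        ] [0.5325 0.1556 0.115 ]
side [303 187   9   4  31] [307.09677419 188.4516129 ] [0.5346 0.1509 0.115 ]
[ 0.52982785 -0.13578241  0.108     ] [ 0.52636749 -0.13338014  0.108     ]
[ 0.604 -0.052  0.056]
[ 0.622 -0.202  0.056]
[ 0.449 -0.214  0.056]
[ 0.434 -0.066  0.056]
```

View pics/crop.png

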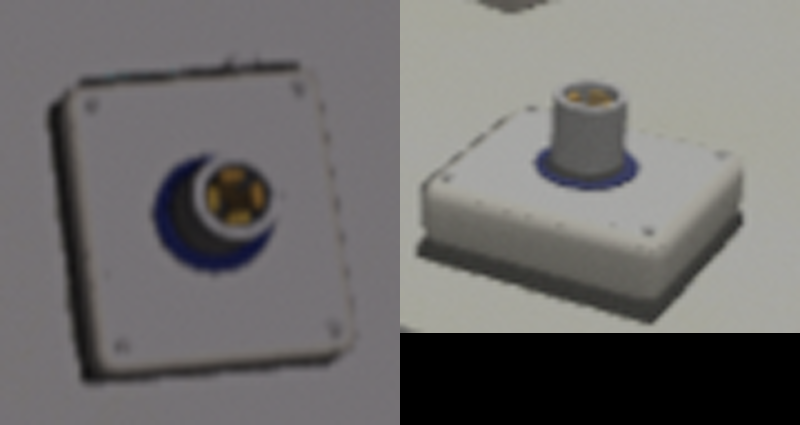

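The mouth is at about (0.529,-0.135) and both views agree within 4 mm. The mixer corner spans match 150×170. The orange knob is at about (0.533,0.153). I'll move above the mixer and look with the wrist camera.

send_rows([
  [[-0.32,0,-0.265],[0,0,0]],
  [[-0.32,0,-0.265],[0,0,0]],
  [[-0.32,0,-0.265],[0,0,0]],
  [[-0.32,0,-0.265],[0,0,0]],
  [[-0.32,0,-0.265],[0,0,0]],
  [[-0.32,0,-0.265],[0,0,0]],
  [[-0.32,0,-0.265],[0,0,0]],
  [[-0.32,0,-0.265],[0,0,0]],
  [[-0.32,0,-0.265],[0,0,0]],
  [[-0.32,0,-0.265],[0,0,0]],
  [[-0.32,0,-0.265],[0,0,0]],
  [[-0.32,0,-0.265],[0,0,0]],
])

```text
time: 1.3
eef_pos: [0.5288, -0.1368, 0.245]
tcp_rot: [-0.109, 0.699, -0.699, 0.109]
contact_force: [1.3, -0.2, 0.1]
opening: 1.002
```

Run:
```python
from h import *
import pickle
s=get_state();print(s['qpos'].round(3),s['eef_pos'],s['contact_force'])
c=grab('wrist');print(np.array(c['mount']).round(3),c['fx']);pickle.dump(c,open('w1.pkl','wb'));cv2.imwrite('pics/w1.png',c['img'])
print(proj(c,[.529,-.135,.108]))
```

```text
[-0.439  0.003  1.894 -0.     1.245  0.822] [ 0.52883964 -0.13684846  0.24501917] [ 1.28423022 -0.20995169  0.06440414]
[[ 0.     0.946  0.324 -0.084]
 [ 0.001 -0.324  0.946 -0.128]
 [ 1.    -0.    -0.001  0.   ]
 [ 0.     0.     0.     1.   ]] 323.22187221665513
(np.float64(315.68647727827806), np.float64(196.5902045810639))
```

View pics/w1.png

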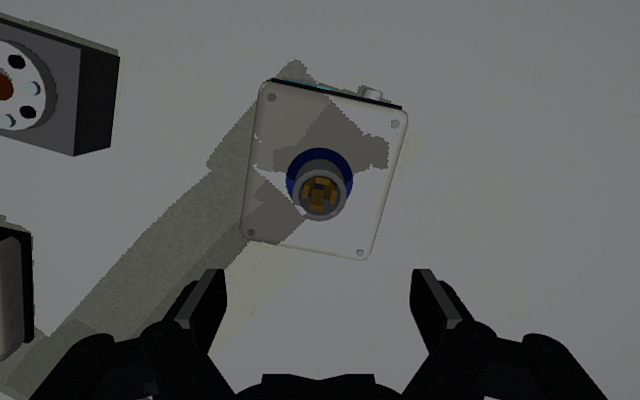

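The wrist view shows the socket mouth at about (319,193), close to the predicted (316,197). I'll crop to refine it.

Run:
```python
from h import *
import pickle
c=pickle.load(open('w1.pkl','rb'));im=c['img'].copy()
z=8;cr=cv2.resize(im[150:230,275:365],None,fx=z,fy=z,interpolation=cv2.INTER_CUBIC)
cr=cv2.convertScaleAbs(cr,alpha=1.6)
from math import cos,sin,pi
def ring(p,r,col):
    q=[proj(c,[p[0]+r*cos(a),p[1]+r*sin(a),p[2]]) for a in np.linspace(0,2*pi,60)]
    q=np.array([((u-275+.5)*z,(v-150+.5)*z) for u,v in q],int);cv2.polylines(cr,[q],True,col,1)
p=ray(c,319.5,194,.108);print(p)
ring(p,.024,(0,255,0))
cv2.imwrite('pics/w1c.png',cr)
```

```text
[ 0.53220969 -0.13740655  0.108     ]
```

View pics/w1c.png

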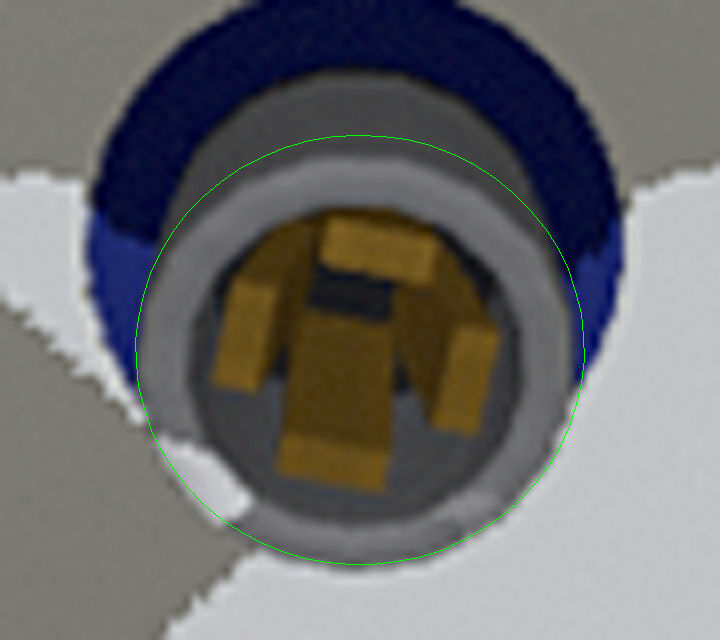

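The fitted ring is a little below the green circle, so the socket is at about (0.531,-0.137). That is within 2 mm of the top camera's value. Next I'll look at the head in the same camera pose.

send_rows([
  [[-0.123,0,-0.383],[0,0,0]],
  [[-0.123,0,-0.383],[0,0,0]],
  [[-0.123,0,-0.383],[0,0,0]],
  [[-0.123,0,-0.383],[0,0,0]],
  [[-0.123,0,-0.383],[0,0,0]],
  [[-0.123,0,-0.383],[0,0,0]],
  [[0,0,0],[0,0,0]],
])

```text
time: 2.05
eef_pos: [0.5275, 0.1556, 0.2449]
tcp_rot: [-0.112, 0.699, -0.698, 0.111]
contact_force: [0.5, -0.3, -0.2]
opening: 1.001
```

Run:
```python
from h import *
import pickle
s=get_state();print(s['qpos'].round(3),s['eef_pos'])
print(ray(pickle.load(open('w1.pkl','rb')),319.1,195.4,.108))
c=grab('wrist');pickle.dump(c,open('w2.pkl','wb'))
hsv=cv2.cvtColor(c['img'],cv2.COLOR_BGR2HSV)
m=((hsv[...,0]>2)&(hsv[...,0]<16)&(hsv[...,1]>140)&(hsv[...,2]>60)).astype('uint8')
k,l,st,ce=cv2.connectedComponentsWithStats(m)
for i in range(1,k):
    if st[i,4]>60: print(st[i],ce[i],ray(c,*ce[i],.12).round(4))
u,v=np.array(proj(c,[.533,.153,.12]),int);print(u,v)
u,v=max(u,60),max(v,50)
cr=cv2.resize(c['img'][v-50:v+50,u-60:u+60],None,fx=6,fy=6,interpolation=cv2.INTER_CUBIC);print('crop origin',u-60,v-50)
cv2.imwrite('pics/w2.png',cv2.convertScaleAbs(cr,alpha=1.5))
```

```text
[0.102 0.011 1.886 0.002 1.245 1.355] [0.5274877  0.15561347 0.24488249]
[ 0.53091126 -0.13746397  0.108     ]
[308 175  27  36 635] [321.05669291 195.73385827] [0.5333 0.1548 0.12  ]
323 196
crop origin 263 146
```

View pics/w2.png

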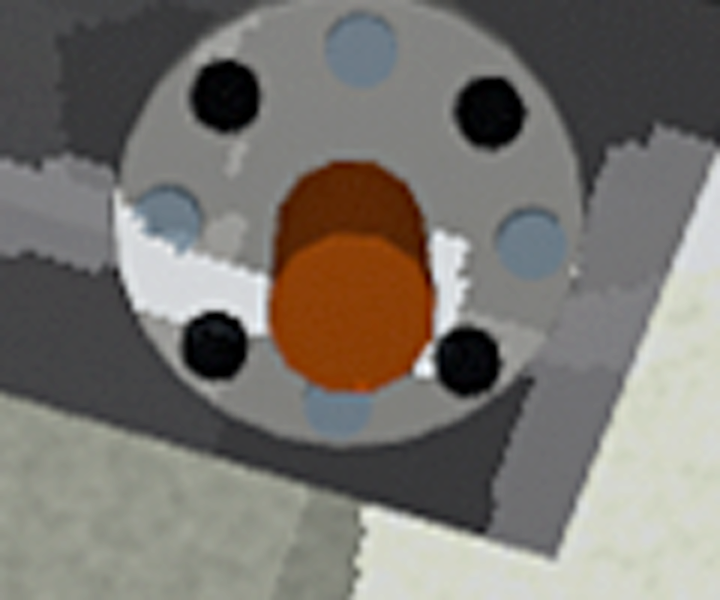

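The crop shows the orange knob-top ellipse centred at about (352,312), which is full-image (321.2,197.6). That puts the head at about (0.532,0.154). I'll descend and grasp.

send_rows([
  [[-0.029,0.3,0.023],[0,0,0]],
  [[0,0.3,0],[0,0,0]],
  [[0,0.3,0],[0,0,0]],
  [[0,0.25,0],[0,0,0]],
  [[0,0.1,0],[0,0,0]],
  [[0,0,0],[0,0,0]],
  [[0,0,0],[0,0,0]],
], gripper=0)

```text
time: 2.8
eef_pos: [0.5338, 0.1486, 0.0966]
tcp_rot: [0.108, -0.699, 0.699, -0.109]
contact_force: [-0.4, 0.2, 0.1]
opening: 1.004
```

send_rows([
  [[0,0,0],[0,0,0]],
  [[0,0,0],[0,0,0]],
  [[0,0,0],[0,0,0]],
  [[0,0,0],[0,0,0]],
  [[0,0,0],[0,0,0]],
  [[0,0,0],[0,0,0]],
  [[0,0,0],[0,0,0]],
  [[0,0,0],[0,0,0]],
  [[0,0,0],[0,0,0]],
  [[0,0,0],[0,0,0]],
], gripper=1, grip_force=60)

```text
time: 3.8
eef_pos: [0.5333, 0.1495, 0.0963]
tcp_rot: [-0.109, 0.699, -0.698, 0.11]
contact_force: [-2.1, 1.9, 5.8]
opening: 0.265
```

send_rows([
  [[0,-0.1,0],[0,0,0]],
  [[0,-0.2,0],[0,0,0]],
  [[0,-0.25,0],[0,0,0]],
  [[0,-0.25,0],[0,0,0]],
  [[0,-0.2,0],[0,0,0]],
  [[0,0,0],[0,0,0]],
  [[0,0,0],[0,0,0]],
])

```text
time: 4.5
eef_pos: [0.5323, 0.1489, 0.2147]
tcp_rot: [0.109, -0.699, 0.699, -0.109]
contact_force: [-0.5, -0.2, -2.6]
opening: 0.264
```

Run:
```python
from h import *
import pickle
s=get_state();p=s['eef_pos'];M=R.from_quat(s['tcp_rot']).as_matrix();print(p,M.round(4),s['contact_force'],s['opening'],s['dq'].round(3))
c=grab('wrist');pickle.dump(c,open('w3.pkl','wb'))
hsv=cv2.cvtColor(c['img'],cv2.COLOR_BGR2HSV)
m=((hsv[...,0]>2)&(hsv[...,0]<16)&(hsv[...,1]>140)&(hsv[...,2]>60)).astype('uint8')
k,l,st,ce=cv2.connectedComponentsWithStats(m)
for i in range(1,k):
    if st[i,4]>60: print(st[i],ce[i])
print(proj(c,p),proj(c,p+M@[0,-.024,0]))
cv2.imwrite('pics/w3.png',c['img'])
d=np.array([.5309,-.1372,p[2]])-p;print(d,M.T@d/.12)
```

```text
[0.53231882 0.14892702 0.21466912] [[-9.524e-01 -6.000e-04  3.048e-01]
 [-3.048e-01 -4.000e-04 -9.524e-01]
 [ 7.000e-04 -1.000e+00  2.000e-04]] [-0.53186417 -0.23845809 -2.59244497] 0.26353588880584755 [0.001 0.027 0.037 0.002 0.003 0.001]
[ 289  246   59   99 4605] [317.74180239 297.24060803]
(np.float64(317.3260339840943), np.float64(287.5716629026316)) (np.float64(317.1969703419039), np.float64(322.5449693327125))
[-0.00141882 -0.28612702  0.        ] [7.38108468e-01 9.03492777e-04 2.26730218e+00]
```

View pics/w3.png

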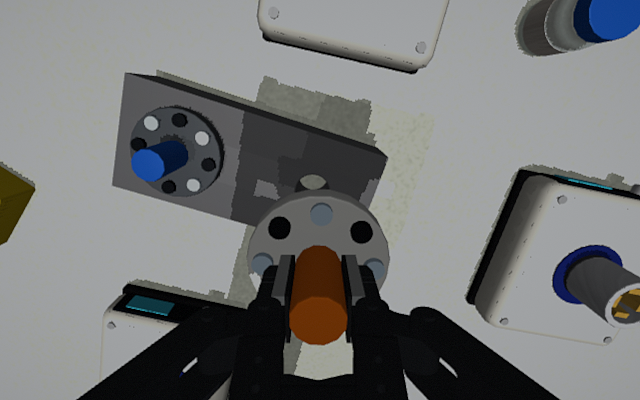

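The head is gripped upright and its knob top is at (318,321), against (317,322) expected, so it is centred on the TCP within 1 mm. I'll carry it over the socket.

send_rows([
  [[0.06,0,0.18],[0,0,0]],
  [[0.12,0,0.37],[0,0,0]],
  [[0.12,0,0.37],[0,0,0]],
  [[0.12,0,0.37],[0,0,0]],
  [[0.12,0,0.37],[0,0,0]],
  [[0.1,0,0.31],[0,0,0]],
  [[0.068,0,0.207],[0,0,0]],
  [[0.03,0,0.09],[0,0,0]],
  [[0,0,0],[0,0,0]],
  [[0,0,0],[0,0,0]],
])

```text
time: 5.55
eef_pos: [0.5309, -0.1358, 0.2141]
tcp_rot: [-0.11, 0.699, -0.698, 0.109]
contact_force: [0.0, -0.3, -1.8]
opening: 0.268
```

Run:
```python
from h import *
s=get_state();p=s['eef_pos'];M=R.from_quat(s['tcp_rot']).as_matrix();print(p,M.round(4),s['contact_force'],s['opening'],s['dq'].round(3))
d=np.array([.5309,-.1372,p[2]])-p;print(d,M.T@d/.12)
c=grab('side');a,b=np.array(proj(c,[.53,-.137,.13]),int)
cv2.imwrite('pics/s4.png',cv2.convertScaleAbs(cv2.resize(c['img'][b-50:b+45,a-60:a+60],None,fx=6,fy=6,interpolation=cv2.INTER_CUBIC),alpha=1.3))
```

```text
[ 0.53086109 -0.1358146   0.21409279] [[-0.9523 -0.002   0.3052]
 [-0.3052  0.0017 -0.9523]
 [ 0.0014 -1.     -0.0023]] [ 0.00584282 -0.30835846 -1.77957451] 0.2675422488163463 [ 0.02  -0.011 -0.004 -0.001 -0.    -0.002]
[ 3.89083591e-05 -1.38540203e-03  0.00000000e+00] [ 3.21430241e-03 -2.04130034e-05  1.10932587e-02]
```

View pics/s4.png

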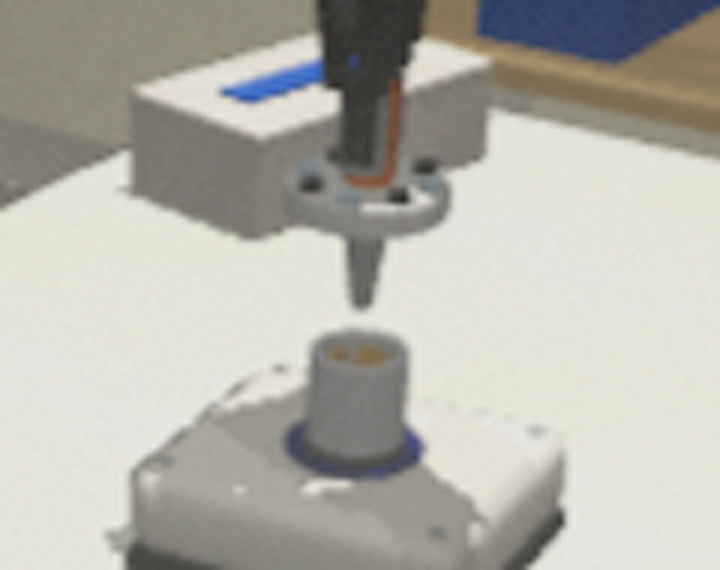

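In the side view the shank tip (crop x≈362) is over the sleeve's centre (≈359), so it is aligned. I'll descend.

send_rows([
  [[0.002,0.13,0.01],[0,0,0]],
  [[0,0.13,0],[0,0,0]],
  [[0,0.1,0],[0,0,0]],
  [[0,0.05,0],[0,0,0]],
  [[0,0,0],[0,0,0]],
  [[0,0,0],[0,0,0]],
])

```text
time: 6.2
eef_pos: [0.5317, -0.1382, 0.1661]
tcp_rot: [0.109, -0.699, 0.699, -0.109]
contact_force: [0.1, -0.3, -2.6]
opening: 0.266
```

send_rows([
  [[0,0.015,0],[0,0,0]],
  [[0,0.015,0],[0,0,0]],
  [[0,0,0],[0,0,0]],
])

```text
time: 6.5
eef_pos: [0.5315, -0.1382, 0.1626]
tcp_rot: [0.109, -0.699, 0.699, -0.109]
contact_force: [0.3, -0.3, -1.1]
opening: 0.265
```

send_rows([
  [[0,0.013,0],[0,0,0]],
  [[0,0.013,0],[0,0,0]],
  [[0,0,0],[0,0,0]],
])

```text
time: 6.8
eef_pos: [0.5314, -0.138, 0.1592]
tcp_rot: [-0.109, 0.699, -0.698, 0.109]
contact_force: [-0.6, 0.1, -2.2]
opening: 0.264
```

send_rows([
  [[0,0.008,0],[0,0,0]],
  [[0,0,0],[0,0,0]],
])

```text
time: 7.0
eef_pos: [0.5314, -0.138, 0.1584]
tcp_rot: [-0.109, 0.699, -0.698, 0.109]
contact_force: [-0.0, 0.7, -1.7]
opening: 0.264
```

send_rows([
  [[0,0.008,0],[0,0,0]],
  [[0,0,0],[0,0,0]],
])

```text
time: 7.2
eef_pos: [0.5314, -0.138, 0.1575]
tcp_rot: [-0.109, 0.699, -0.698, 0.109]
contact_force: [-0.2, 1.7, -0.7]
opening: 0.263
```

send_rows([
  [[0,0.006,0],[0,0,0]],
  [[0,0,0],[0,0,0]],
])

```text
time: 7.4
eef_pos: [0.5314, -0.1379, 0.1569]
tcp_rot: [-0.109, 0.699, -0.698, 0.109]
contact_force: [0.1, 2.3, 1.7]
opening: 0.267
```

send_rows([
  [[0,0.006,0],[0,0,0]],
  [[0,0,0],[0,0,0]],
])

```text
time: 7.6
eef_pos: [0.5314, -0.1379, 0.1562]
tcp_rot: [-0.109, 0.699, -0.698, 0.109]
contact_force: [-1.2, 2.6, 2.5]
opening: 0.265
```

send_rows([
  [[0,0,0],[0,0,0]],
  [[0,0,0],[0,0,0]],
  [[0,0,0],[0,0,0]],
  [[0,0,0],[0,0,0]],
  [[0,0,0],[0,0,0]],
  [[0,0,0],[0,0,0]],
  [[0,0,0],[0,0,0]],
  [[0,0,0],[0,0,0]],
], gripper=0)

```text
time: 8.4
eef_pos: [0.5315, -0.1382, 0.156]
tcp_rot: [0.109, -0.699, 0.699, -0.109]
contact_force: [-0.5, -0.2, -0.0]
opening: 0.995
```

send_rows([
  [[0,-0.1,-0.005],[0,0,0]],
  [[0,-0.2,-0.005],[0,0,0]],
  [[0,-0.12,0],[0,0,0]],
  [[0,0,0],[0,0,0]],
])

```text
time: 8.8
eef_pos: [0.5329, -0.1378, 0.2102]
tcp_rot: [0.107, -0.697, 0.7, -0.111]
contact_force: [0.0, 0.7, -0.5]
opening: 1.002
```

send_rows([
  [[0,0,0],[0,0,0]],
  [[0,0,0],[0,0,0]],
  [[0,0,0],[0,0,0]],
  [[0,0,0],[0,0,0]],
  [[0,0,0],[0,0,0]],
  [[0,0,0],[0,0,0]],
  [[0,0,0],[0,0,0]],
  [[0,0,0],[0,0,0]],
  [[0,0,0],[0,0,0]],
  [[0,0,0],[0,0,0]],
], gripper=1)

```text
time: 9.8
eef_pos: [0.5312, -0.137, 0.2065]
tcp_rot: [0.109, -0.699, 0.699, -0.109]
contact_force: [-0.2, 0.1, -0.2]
opening: 0.004
```

Run:
```python
from h import *
s=get_state();p=s['eef_pos'];print(p,s['contact_force'],s['opening'],s['time'])
o=[]
for n in('side','top'):
    c=grab(n);a,b=np.array(proj(c,[.53,-.137,.15]),int)
    o.append(cv2.resize(c['img'][b-45:b+45,a-40:a+40],None,fx=5,fy=5,interpolation=cv2.INTER_CUBIC))
cv2.imwrite('pics/s5.png',cv2.convertScaleAbs(np.hstack(o),alpha=1.3))
```

```text
[ 0.53116681 -0.1370375   0.20649434] [-0.23263135  0.09342955 -0.18080159] 0.003737468018976661 9.8
```

View pics/s5.png

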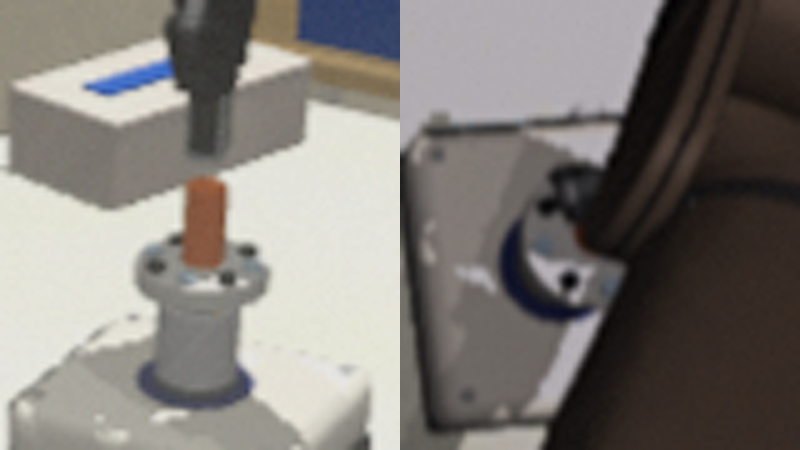

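The head stands upright in the socket and the closed fingertips are directly above the knob. Now I'll press, reading the force at each small step.

send_rows([
  [[0,0.03,0],[0,0,0]],
  [[0,0.03,0],[0,0,0]],
  [[0,0.01,0],[0,0,0]],
  [[0,0,0],[0,0,0]],
])

```text
time: 10.3
eef_pos: [0.5308, -0.1369, 0.1974]
tcp_rot: [-0.109, 0.699, -0.698, 0.109]
contact_force: [-1.0, -0.3, -0.3]
opening: -0.0
```

send_rows([
  [[0,0.007,0],[0,0,0]],
  [[0,0.007,0],[0,0,0]],
  [[0,0,0],[0,0,0]],
])

```text
time: 10.6
eef_pos: [0.5311, -0.137, 0.1963]
tcp_rot: [-0.109, 0.699, -0.699, 0.109]
contact_force: [0.1, 0.1, 0.1]
opening: -0.0
```

send_rows([
  [[0,0.007,0],[0,0,0]],
  [[0,0,0],[0,0,0]],
])

```text
time: 10.8
eef_pos: [0.5311, -0.137, 0.1954]
tcp_rot: [-0.109, 0.699, -0.699, 0.109]
contact_force: [-0.2, 0.3, -0.6]
opening: -0.001
```

send_rows([
  [[0,0.007,0],[0,0,0]],
  [[0,0,0],[0,0,0]],
])

```text
time: 11.0
eef_pos: [0.5311, -0.137, 0.1945]
tcp_rot: [-0.109, 0.699, -0.699, 0.109]
contact_force: [0.3, 0.6, -0.0]
opening: 0.0
```

send_rows([
  [[0,0.006,0],[0,0,0]],
  [[0,0,0],[0,0,0]],
])

```text
time: 11.2
eef_pos: [0.5311, -0.137, 0.1938]
tcp_rot: [-0.109, 0.699, -0.699, 0.109]
contact_force: [-0.0, 0.3, -0.0]
opening: 0.002
```

send_rows([
  [[0,0.006,0],[0,0,0]],
  [[0,0,0],[0,0,0]],
])

```text
time: 11.4
eef_pos: [0.5311, -0.137, 0.1931]
tcp_rot: [-0.109, 0.699, -0.699, 0.109]
contact_force: [0.7, 0.2, 0.8]
opening: -0.0
```

send_rows([
  [[0,0.006,0],[0,0,0]],
  [[0,0,0],[0,0,0]],
])

```text
time: 11.6
eef_pos: [0.5311, -0.137, 0.1924]
tcp_rot: [-0.109, 0.699, -0.699, 0.109]
contact_force: [-0.0, 0.1, 0.2]
opening: -0.004
```

send_rows([
  [[0,0.006,0],[0,0,0]],
  [[0,0,0],[0,0,0]],
])

```text
time: 11.8
eef_pos: [0.5311, -0.137, 0.1917]
tcp_rot: [-0.109, 0.699, -0.699, 0.109]
contact_force: [-0.6, 0.0, 0.4]
opening: 0.002
```

send_rows([
  [[0,0.006,0],[0,0,0]],
  [[0,0,0],[0,0,0]],
])

```text
time: 12.0
eef_pos: [0.5314, -0.1371, 0.1915]
tcp_rot: [0.109, -0.699, 0.699, -0.109]
contact_force: [0.1, -0.0, 2.1]
opening: -0.001
```

send_rows([
  [[0,0.006,0],[0,0,0]],
  [[0,0,0],[0,0,0]],
])

```text
time: 12.2
eef_pos: [0.5317, -0.1373, 0.1915]
tcp_rot: [0.109, -0.698, 0.699, -0.11]
contact_force: [-0.1, 1.2, 4.7]
opening: 0.001
```

send_rows([
  [[0,0.006,0],[0,0,0]],
  [[0,0,0],[0,0,0]],
])

```text
time: 12.4
eef_pos: [0.532, -0.1374, 0.1914]
tcp_rot: [0.108, -0.698, 0.699, -0.11]
contact_force: [-0.7, 0.6, 6.7]
opening: 0.0
```

send_rows([
  [[0,0.006,0],[0,0,0]],
  [[0,0,0],[0,0,0]],
])

```text
time: 12.6
eef_pos: [0.5323, -0.1376, 0.1914]
tcp_rot: [0.108, -0.698, 0.699, -0.11]
contact_force: [-1.5, 0.4, 8.4]
opening: 0.001
```

send_rows([
  [[0,0.006,0],[0,0,0]],
  [[0,0,0],[0,0,0]],
])

```text
time: 12.8
eef_pos: [0.5326, -0.1377, 0.1913]
tcp_rot: [0.108, -0.698, 0.7, -0.111]
contact_force: [-0.5, 1.5, 11.4]
opening: 0.002
```

send_rows([
  [[0,0.006,0],[0,0,0]],
  [[0,0,0],[0,0,0]],
])

```text
time: 13.0
eef_pos: [0.5329, -0.1378, 0.1913]
tcp_rot: [0.107, -0.698, 0.7, -0.111]
contact_force: [-1.4, 0.6, 13.6]
opening: -0.002
```

send_rows([
  [[0,0.006,0],[0,0,0]],
  [[0,0,0],[0,0,0]],
])

```text
time: 13.2
eef_pos: [0.5333, -0.1379, 0.1912]
tcp_rot: [0.107, -0.697, 0.7, -0.111]
contact_force: [-2.1, 1.7, 14.3]
opening: 0.002
```

send_rows([
  [[0,0.005,0],[0,0,0]],
  [[0,0,0],[0,0,0]],
])

```text
time: 13.4
eef_pos: [0.5335, -0.1381, 0.1912]
tcp_rot: [0.107, -0.697, 0.7, -0.111]
contact_force: [-2.0, 0.3, 15.1]
opening: 0.002
```

send_rows([
  [[0,0,0],[0,0,0]],
])

```text
time: 13.5
eef_pos: [0.5335, -0.1381, 0.1911]
tcp_rot: [0.107, -0.697, 0.7, -0.111]
contact_force: [-2.1, 0.0, 16.0]
opening: 0.002
```

send_rows([
  [[0,0.006,0],[0,0,0]],
  [[0,0,0],[0,0,0]],
])

```text
time: 13.7
eef_pos: [0.5339, -0.1383, 0.1911]
tcp_rot: [0.107, -0.697, 0.7, -0.112]
contact_force: [-1.8, 1.3, 17.4]
opening: -0.001
```

send_rows([
  [[0,0.004,0],[0,0,0]],
  [[0,0,0],[0,0,0]],
])

```text
time: 13.9
eef_pos: [0.5341, -0.1384, 0.191]
tcp_rot: [0.106, -0.697, 0.7, -0.112]
contact_force: [-2.3, 0.8, 18.3]
opening: -0.003
```

send_rows([
  [[0,0,0],[0,0,0]],
])

```text
time: 14.0
eef_pos: [0.5341, -0.1383, 0.1911]
tcp_rot: [0.106, -0.697, 0.7, -0.112]
contact_force: [-2.6, 1.6, 18.4]
opening: -0.001
```

Run:
```python
from h import *
f=[]
for i in range(8):
    read_camera('side'); f.append(get_state()['contact_force'])
print(np.mean(f,0),np.std(f,0),get_state()['eef_pos'],get_state()['time'])
c=grab('side');a,b=np.array(proj(c,[.53,-.137,.15]),int)
o=cv2.resize(c['img'][b-45:b+45,a-40:a+40],None,fx=6,fy=6,interpolation=cv2.INTER_CUBIC)
cv2.imwrite('pics/s6.png',cv2.convertScaleAbs(o,alpha=1.3))
```

```text
[-2.58875942  1.08005026 18.48857779] [0.82860483 0.26271192 0.47884539] [ 0.53406076 -0.13832572  0.19106009] 14.4
```

View pics/s6.png

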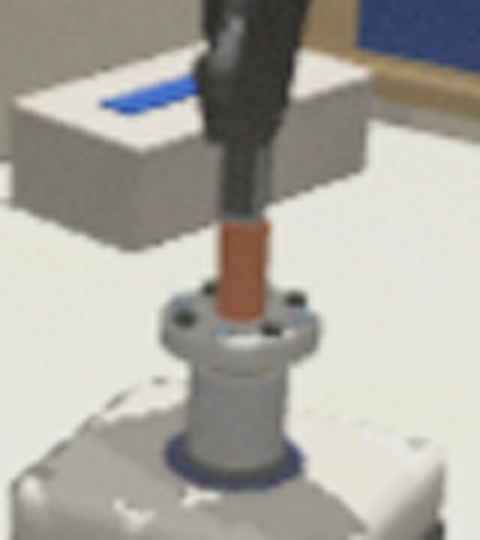

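The side view shows the fingertips on the knob top and the head upright, close over the sleeve. The mean push is 18.5 N, so I'll go to about 20 N, then release and regrip.

send_rows([
  [[0,0.005,0],[0,0,0]],
  [[0,0,0],[0,0,0]],
  [[0,0,0],[0,0,0]],
])

```text
time: 14.75
eef_pos: [0.5343, -0.1385, 0.191]
tcp_rot: [0.106, -0.697, 0.701, -0.112]
contact_force: [-3.2, -0.4, 20.6]
opening: 0.004
```

Run:
```python
from h import *
f=[]
for i in range(6):
    read_camera('side'); f.append(get_state()['contact_force'])
print(np.mean(f,0),np.std(f,0),get_state()['eef_pos'],get_state()['time'])
```

```text
[-2.56903086  1.34235256 20.08304968] [0.38312819 0.21863606 0.36621306] [ 0.53434199 -0.13845106  0.19102605] 15.05
```

send_rows([
  [[0,-0.03,0],[0,0,0]],
  [[0,-0.04,0],[0,0,0]],
  [[0,-0.1,0],[0,0,0]],
  [[0,-0.1,0],[0,0,0]],
  [[0,0,0],[0,0,0]],
  [[0,0,0],[0,0,0]],
])

```text
time: 15.65
eef_pos: [0.5313, -0.1371, 0.2171]
tcp_rot: [0.109, -0.699, 0.699, -0.109]
contact_force: [0.0, -0.0, -1.1]
opening: -0.0
```

send_rows([
  [[0,0,0],[0,0,0]],
  [[0,0,0],[0,0,0]],
  [[0,0,0],[0,0,0]],
  [[0,0,0],[0,0,0]],
  [[0,0,0],[0,0,0]],
  [[0,0,0],[0,0,0]],
  [[0,0,0],[0,0,0]],
  [[0,0,0],[0,0,0]],
], gripper=0)

```text
time: 16.45
eef_pos: [0.5311, -0.137, 0.2168]
tcp_rot: [-0.109, 0.699, -0.699, 0.109]
contact_force: [0.0, -0.5, 0.9]
opening: 1.001
```

Run:
```python
from h import *
s=get_state();p=s['eef_pos'];M=R.from_quat(s['tcp_rot']).as_matrix();print(p,s['contact_force'],s['opening'],s['time'])
c=grab('wrist')
hsv=cv2.cvtColor(c['img'],cv2.COLOR_BGR2HSV)
m=((hsv[...,0]>2)&(hsv[...,0]<16)&(hsv[...,1]>140)&(hsv[...,2]>60)).astype('uint8')
k,l,st,ce=cv2.connectedComponentsWithStats(m)
for i in range(1,k):
    if st[i,4]>200: print(st[i],ce[i])
print(proj(c,[.531,-.137,.177]),proj(c,[.531,-.137,.131]))
print(M.T@(np.array([.531,-.137,.153])-p)/.12)
u,v=map(int,proj(c,[.531,-.137,.177]))
y=min(max(v-100,0),200);cv2.imwrite('pics/w7.png',cv2.resize(c['img'][y:y+200,u-120:u+120],None,fx=3,fy=3));print(u-120,y)
```

```text
[ 0.53112627 -0.13703056  0.216791  ] [ 0.03988574 -0.47231812  0.9434257 ] 1.001372788563995 16.45
[ 300  230   39   36 1113] [318.92902066 247.54177898]
(np.float64(317.35392989005044), np.float64(248.60284183961215)) (np.float64(317.4849518410134), np.float64(219.34493229338503))
[ 0.00093131  0.53159168 -0.00055462]
197 148
```

View pics/w7.png

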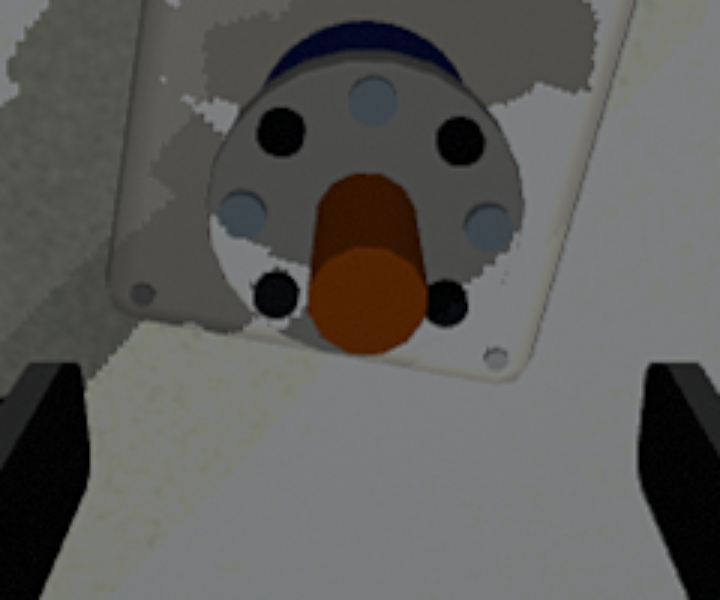

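The head is upright with its knob-top centre at (319.3,248), about 1 mm along tool +z from the TCP axis. I'll correct for that, descend and regrip.

send_rows([
  [[0,0.15,0.008],[0,0,0]],
  [[0,0.2,0],[0,0,0]],
  [[0,0.12,0],[0,0,0]],
  [[0,0.06,0],[0,0,0]],
  [[0,0,0],[0,0,0]],
  [[0,0,0],[0,0,0]],
])

```text
time: 17.1
eef_pos: [0.5319, -0.1382, 0.1539]
tcp_rot: [0.109, -0.698, 0.699, -0.109]
contact_force: [-0.5, 0.6, 0.0]
opening: 0.999
```

send_rows([
  [[0,0,0],[0,0,0]],
  [[0,0,0],[0,0,0]],
  [[0,0,0],[0,0,0]],
  [[0,0,0],[0,0,0]],
  [[0,0,0],[0,0,0]],
  [[0,0,0],[0,0,0]],
  [[0,0,0],[0,0,0]],
  [[0,0,0],[0,0,0]],
  [[0,0,0],[0,0,0]],
], gripper=1, grip_force=50)

```text
time: 18.0
eef_pos: [0.5315, -0.1378, 0.1535]
tcp_rot: [-0.109, 0.699, -0.699, 0.109]
contact_force: [-1.2, 2.4, 3.7]
opening: 0.271
```

send_rows([
  [[0,-0.008,-0.003],[0,0,0]],
  [[0,-0.008,-0.002],[0,0,0]],
  [[0,0,0],[0,0,0]],
])

```text
time: 18.3
eef_pos: [0.531, -0.1375, 0.1537]
tcp_rot: [0.109, -0.698, 0.699, -0.109]
contact_force: [3.3, -0.6, -7.1]
opening: 0.266
```

send_rows([
  [[0,-0.008,0],[0,0,0]],
  [[0,0,0],[0,0,0]],
])

```text
time: 18.5
eef_pos: [0.5309, -0.1375, 0.1547]
tcp_rot: [-0.109, 0.699, -0.699, 0.109]
contact_force: [3.5, -2.6, -10.3]
opening: 0.265
```

send_rows([
  [[0,-0.008,0],[0,0,0]],
  [[0,0,0],[0,0,0]],
])

```text
time: 18.7
eef_pos: [0.5309, -0.1374, 0.1563]
tcp_rot: [-0.109, 0.699, -0.699, 0.109]
contact_force: [3.3, -1.7, -11.0]
opening: 0.267
```

send_rows([
  [[0,-0.006,0],[0,0,0]],
  [[0,0,0],[0,0,0]],
])

```text
time: 18.9
eef_pos: [0.5309, -0.1374, 0.1574]
tcp_rot: [-0.109, 0.699, -0.699, 0.109]
contact_force: [4.0, -1.7, -11.1]
opening: 0.266
```

send_rows([
  [[0,-0.004,0],[0,0,0]],
  [[0,0,0],[0,0,0]],
])

```text
time: 19.1
eef_pos: [0.5314, -0.1373, 0.1597]
tcp_rot: [-0.109, 0.699, -0.698, 0.109]
contact_force: [1.4, 0.0, -2.1]
opening: 0.27
```

Run:
```python
from h import *
f=[];z=[]
for i in range(6):
    c=grab('side'); s=get_state();f.append(s['contact_force']);z.append(s['eef_pos'][2])
print(np.mean(f,0),np.std(f,0),z,s['time'])
a,b=np.array(proj(c,[.53,-.137,.15]),int)
o=cv2.resize(c['img'][b-45:b+45,a-40:a+40],None,fx=6,fy=6,interpolation=cv2.INTER_CUBIC)
cv2.imwrite('pics/s8.png',cv2.convertScaleAbs(np.hstack([cv2.imread('pics/s6.png')[:,:400],cv2.convertScaleAbs(o,alpha=1.3)[:,:400]])))
```

```text
[ 0.15828963  0.05146405 -1.68962346] [0.19384961 0.40325987 0.51503328] [np.float64(0.16004609765754202), np.float64(0.16011712107422924), np.float64(0.15999058939765376), np.float64(0.15971467796536298), np.float64(0.15941795832132818), np.float64(0.15914579018501607)] 19.4
```

View pics/s8.png

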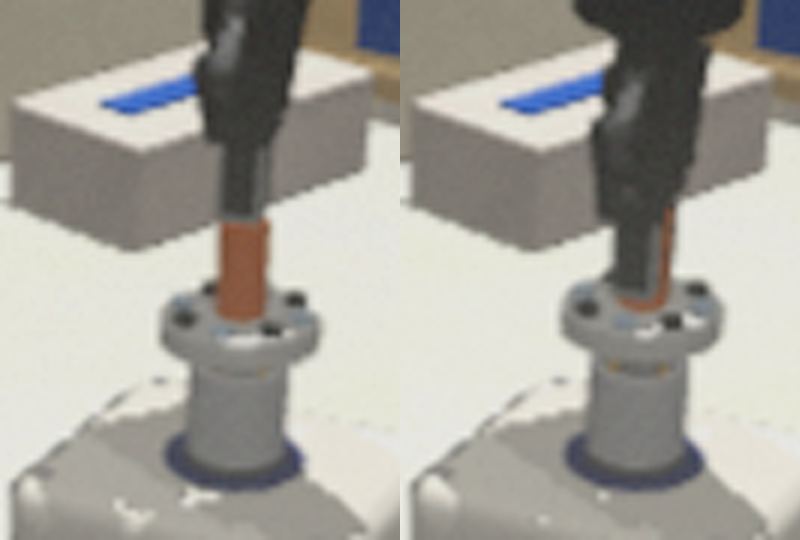

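The wedge let go at about 11 N total. The side view shows the head lifted and brass visible, with the reading back to just the head's weight. Up to 4 N of side load from arm compliance contributed, because the arm deflects in x under vertical load. I'll re-seat with a slightly firmer push and compensate for the x drift both ways.

send_rows([
  [[0,0.02,0],[0,0,0]],
  [[0,0.01,0],[0,0,0]],
  [[0,0,0],[0,0,0]],
])

```text
time: 19.7
eef_pos: [0.5313, -0.1375, 0.1546]
tcp_rot: [0.109, -0.699, 0.699, -0.109]
contact_force: [0.5, 0.2, -2.0]
opening: 0.268
```

send_rows([
  [[0,0,0],[0,0,0]],
  [[0,0,0],[0,0,0]],
  [[0,0,0],[0,0,0]],
  [[0,0,0],[0,0,0]],
  [[0,0,0],[0,0,0]],
  [[0,0,0],[0,0,0]],
], gripper=0)

```text
time: 20.3
eef_pos: [0.5313, -0.1374, 0.1546]
tcp_rot: [-0.109, 0.699, -0.699, 0.109]
contact_force: [0.2, -0.1, -0.6]
opening: 0.997
```

send_rows([
  [[0,-0.1,0],[0,0,0]],
  [[0,-0.2,0],[0,0,0]],
  [[0,-0.09,0],[0,0,0]],
  [[0,0,0],[0,0,0]],
])

```text
time: 20.7
eef_pos: [0.5327, -0.138, 0.2045]
tcp_rot: [0.107, -0.698, 0.7, -0.111]
contact_force: [-0.3, 0.0, -0.6]
opening: 0.999
```

send_rows([
  [[0,0,0],[0,0,0]],
  [[0,0,0],[0,0,0]],
  [[0,0,0],[0,0,0]],
  [[0,0,0],[0,0,0]],
  [[0,0,0],[0,0,0]],
  [[0,0,0],[0,0,0]],
  [[0,0,0],[0,0,0]],
  [[0,0,0],[0,0,0]],
  [[0,0,0],[0,0,0]],
], gripper=1)

```text
time: 21.6
eef_pos: [0.5313, -0.1374, 0.2014]
tcp_rot: [0.109, -0.699, 0.699, -0.109]
contact_force: [-0.5, -0.5, -0.0]
opening: -0.001
```

send_rows([
  [[0,0.03,0],[0,0,0]],
  [[0,0.03,0],[0,0,0]],
  [[0,0.008,0],[0,0,0]],
  [[0,0.006,0],[0,0,0]],
  [[0,0,0],[0,0,0]],
])

```text
time: 22.1
eef_pos: [0.5312, -0.1374, 0.1924]
tcp_rot: [-0.109, 0.699, -0.699, 0.109]
contact_force: [-0.0, -0.3, 0.1]
opening: 0.001
```

send_rows([
  [[0,0.006,0],[0,0,0]],
  [[0,0.006,0],[0,0,0]],
  [[0,0,0],[0,0,0]],
])

```text
time: 22.4
eef_pos: [0.5316, -0.1376, 0.1918]
tcp_rot: [0.109, -0.698, 0.699, -0.109]
contact_force: [0.1, -0.2, 2.6]
opening: -0.002
```

send_rows([
  [[0.0022,0.006,-0.0007],[0,0,0]],
  [[0.0022,0.006,-0.0007],[0,0,0]],
  [[0,0,0],[0,0,0]],
])

```text
time: 22.7
eef_pos: [0.5317, -0.1378, 0.1915]
tcp_rot: [0.108, -0.698, 0.699, -0.11]
contact_force: [-0.1, 1.2, 6.5]
opening: -0.0
```

send_rows([
  [[0.0022,0.006,-0.0007],[0,0,0]],
  [[0.0022,0.006,-0.0007],[0,0,0]],
  [[0,0,0],[0,0,0]],
])

```text
time: 23.0
eef_pos: [0.5318, -0.1381, 0.1913]
tcp_rot: [0.107, -0.698, 0.7, -0.111]
contact_force: [0.4, 0.1, 9.9]
opening: 0.002
```

send_rows([
  [[0.002,0.006,-0.002],[0,0,0]],
  [[0.002,0.006,-0.002],[0,0,0]],
  [[0,0,0],[0,0,0]],
])

```text
time: 23.3
eef_pos: [0.5319, -0.1381, 0.1912]
tcp_rot: [0.107, -0.697, 0.7, -0.111]
contact_force: [-0.3, -0.3, 12.7]
opening: -0.003
```

send_rows([
  [[0.002,0.006,-0.002],[0,0,0]],
  [[0.002,0.006,-0.002],[0,0,0]],
  [[0,0,0],[0,0,0]],
])

```text
time: 23.6
eef_pos: [0.5321, -0.1381, 0.191]
tcp_rot: [0.106, -0.697, 0.701, -0.112]
contact_force: [-1.1, 1.1, 16.1]
opening: -0.001
```

send_rows([
  [[0.002,0.006,-0.002],[0,0,0]],
  [[0,0,0],[0,0,0]],
  [[0,0,0],[0,0,0]],
])

```text
time: 23.9
eef_pos: [0.5321, -0.1381, 0.191]
tcp_rot: [0.106, -0.696, 0.701, -0.112]
contact_force: [-0.5, 1.2, 16.7]
opening: 0.001
```

```bash
cat > f.py <<'E'
from h import *
f=[]
for i in range(5):
    read_camera('side'); f.append(get_state()['contact_force'])
print(np.mean(f,0),np.std(f,0),get_state()['eef_pos'],get_state()['time'])
E
python3 f.py
```

```text
[-1.14879209  0.58816112 17.5846631 ] [0.63572738 0.47896951 0.32815017] [ 0.53212859 -0.13813288  0.19097   ] 24.15
```

send_rows([
  [[0.002,0.006,-0.002],[0,0,0]],
  [[0.001,0.005,-0.001],[0,0,0]],
  [[0,0,0],[0,0,0]],
  [[0,0,0],[0,0,0]],
])

```text
time: 24.55
eef_pos: [0.5323, -0.1382, 0.1908]
tcp_rot: [0.105, -0.696, 0.701, -0.113]
contact_force: [-0.2, 0.2, 20.1]
opening: -0.001
```

```bash
python3 f.py
```

```text
[-1.01897633  0.42804334 20.49486913] [0.41179996 0.47877063 0.37207054] [ 0.53233544 -0.13820343  0.19084119] 24.8
```

send_rows([
  [[0.001,0.004,-0.001],[0,0,0]],
  [[0,0,0],[0,0,0]],
  [[0,0,0],[0,0,0]],
  [[0,0,0],[0,0,0]],
])

```text
time: 25.2
eef_pos: [0.5324, -0.1383, 0.1908]
tcp_rot: [0.105, -0.696, 0.701, -0.113]
contact_force: [-2.1, 0.7, 21.4]
opening: -0.0
```

```bash
python3 f.py
```

```text
[-1.38315306  0.79463198 21.7293437 ] [0.25390747 0.50909624 0.58317423] [ 0.53240839 -0.13824991  0.19080979] 25.45
```

send_rows([
  [[-0.008,-0.03,0.006],[0,0,0]],
  [[-0.015,-0.04,0.011],[0,0,0]],
  [[0,-0.1,0],[0,0,0]],
  [[0,-0.1,0],[0,0,0]],
  [[0,0,0],[0,0,0]],
])

```text
time: 25.95
eef_pos: [0.5321, -0.1378, 0.2173]
tcp_rot: [0.108, -0.698, 0.699, -0.11]
contact_force: [-0.1, -0.5, -0.0]
opening: 0.0
```

send_rows([
  [[0,0,0],[0,0,0]],
  [[0,0,0],[0,0,0]],
  [[0,0,0],[0,0,0]],
  [[0,0,0],[0,0,0]],
  [[0,0,0],[0,0,0]],
  [[0,0,0],[0,0,0]],
], gripper=0)

```text
time: 26.55
eef_pos: [0.5312, -0.1374, 0.215]
tcp_rot: [-0.109, 0.699, -0.699, 0.109]
contact_force: [0.1, 0.3, -0.4]
opening: 0.993
```

Run:
```python
from h import *
s=get_state();p=s['eef_pos'];M=R.from_quat(s['tcp_rot']).as_matrix();print(p,M.round(4),s['contact_force'],s['opening'],s['time'])
c=grab('wrist')
hsv=cv2.cvtColor(c['img'],cv2.COLOR_BGR2HSV)
m=((hsv[...,0]>2)&(hsv[...,0]<16)&(hsv[...,1]>140)&(hsv[...,2]>60)).astype('uint8')
k,l,st,ce=cv2.connectedComponentsWithStats(m)
for i in range(1,k):
    if st[i,4]>200: print(st[i],ce[i])
print('tcp axis',proj(c,[p[0],p[1],.177]))
```

```text
[ 0.53120337 -0.13736005  0.21503801] [[-9.524e-01 -3.000e-04  3.049e-01]
 [-3.049e-01  1.000e-04 -9.524e-01]
 [ 3.000e-04 -1.000e+00 -2.000e-04]] [ 0.12719378  0.28605516 -0.35652328] 0.992700182043158 26.55
[ 299  232   40   36 1119] [318.08668454 249.37712243]
tcp axis (np.float64(317.47980673624176), np.float64(249.79953274320593))
```

send_rows([
  [[0,0.15,0],[0,0,0]],
  [[0,0.2,0],[0,0,0]],
  [[0,0.11,0],[0,0,0]],
  [[0,0.055,0],[0,0,0]],
  [[0,0,0],[0,0,0]],
  [[0,0,0],[0,0,0]],
])

```text
time: 27.2
eef_pos: [0.5318, -0.1376, 0.1542]
tcp_rot: [0.109, -0.698, 0.699, -0.109]
contact_force: [0.2, 0.0, 0.3]
opening: 1.001
```

send_rows([
  [[0,0,0],[0,0,0]],
  [[0,0,0],[0,0,0]],
  [[0,0,0],[0,0,0]],
  [[0,0,0],[0,0,0]],
  [[0,0,0],[0,0,0]],
  [[0,0,0],[0,0,0]],
  [[0,0,0],[0,0,0]],
  [[0,0,0],[0,0,0]],
], gripper=1, grip_force=40)

```text
time: 28.0
eef_pos: [0.5315, -0.1374, 0.1538]
tcp_rot: [0.109, -0.699, 0.699, -0.109]
contact_force: [-0.3, 0.8, 3.5]
opening: 0.269
```

```bash
python3 f.py
```

```text
[-0.78771581  0.63730533  3.39581672] [0.45515376 0.35547788 0.44441461] [ 0.53145254 -0.13739885  0.15377821] 28.25
```

Side forces are now small. I'll pull up in small steps with x-drift compensation.

send_rows([
  [[-0.003,-0.007,0.001],[0,0,0]],
  [[-0.003,-0.006,0.001],[0,0,0]],
  [[0,0,0],[0,0,0]],
])

```text
time: 28.55
eef_pos: [0.5315, -0.1373, 0.1539]
tcp_rot: [-0.11, 0.699, -0.698, 0.109]
contact_force: [0.2, -0.3, -1.9]
opening: 0.271
```

```bash
python3 f.py
```

```text
[ 0.15876885 -1.13522887 -4.10753024] [0.22309981 0.5012769  1.00850157] [ 0.53145015 -0.13725335  0.15391421] 28.8
```

send_rows([
  [[-0.002,-0.006,0.004],[0,0,0]],
  [[-0.002,-0.005,0.003],[0,0,0]],
  [[0,0,0],[0,0,0]],
])

```text
time: 29.1
eef_pos: [0.5317, -0.1375, 0.1548]
tcp_rot: [-0.11, 0.699, -0.698, 0.108]
contact_force: [-1.4, -0.0, -9.9]
opening: 0.268
```

```bash
python3 f.py
```

```text
[-1.09836581  0.26532368 -9.86321498] [0.96172398 0.36288984 0.19707274] [ 0.5318271  -0.1375042   0.15541317] 29.35
```

send_rows([
  [[0.002,-0.006,0],[0,0,0]],
  [[0,-0.004,0],[0,0,0]],
  [[0,0,0],[0,0,0]],
])

```text
time: 29.65
eef_pos: [0.5319, -0.1376, 0.157]
tcp_rot: [-0.11, 0.699, -0.698, 0.108]
contact_force: [-2.0, 1.2, -10.9]
opening: 0.269
```

```bash
python3 f.py
```

```text
[ -2.40653741   1.98151431 -10.41925533] [0.59484601 0.40068033 0.59262368] [ 0.53197655 -0.13768994  0.15709618] 29.9
```

send_rows([
  [[0.003,-0.002,-0.004],[0,0,0]],
  [[0,-0.003,0],[0,0,0]],
  [[0,0,0],[0,0,0]],
])

```text
time: 30.2
eef_pos: [0.5319, -0.1376, 0.158]
tcp_rot: [-0.109, 0.699, -0.698, 0.109]
contact_force: [-2.2, 1.8, -11.3]
opening: 0.267
```

```bash
python3 f.py
python3 - <<'E'
from h import *
c=grab('side')
a,b=np.array(proj(c,[.53,-.137,.15]),int)
o=cv2.convertScaleAbs(cv2.resize(c['img'][b-45:b+45,a-40:a+40],None,fx=6,fy=6,interpolation=cv2.INTER_CUBIC),alpha=1.3)
cv2.imwrite('pics/s9.png',np.hstack([cv2.imread('pics/s6.png')[:,:400],o[:,:400]]))
E
```

```text
[ -2.41815433   2.25826984 -11.68956482] [0.30594428 0.35793506 0.48852697] [ 0.53188458 -0.13764124  0.15795031] 30.45
```

The pull is steady at 11.7 N including the head's weight, and the TCP has risen about 3.9 mm. The picture limit is reached, so I'm going by numbers. The head is still wedged because the load is held, so I'll let it settle back down.

send_rows([
  [[0,0.008,0],[0,0,0]],
  [[0,0.008,0],[0,0,0]],
  [[0.003,0.008,-0.003],[0,0,0]],
  [[0.002,0.008,-0.002],[0,0,0]],
  [[0,0,0],[0,0,0]],
  [[0,0,0],[0,0,0]],
])

```text
time: 31.1
eef_pos: [0.5317, -0.1376, 0.1547]
tcp_rot: [0.109, -0.698, 0.699, -0.109]
contact_force: [-1.0, 2.9, -9.0]
opening: 0.27
```

```bash
python3 f.py
```

```text
[-1.86957427  2.36122966 -9.71167596] [0.64667979 0.43679361 0.29627913] [ 0.53158357 -0.13754784  0.15452458] 31.35
```

send_rows([
  [[0,0.008,0],[0,0,0]],
  [[0,0.007,0],[0,0,0]],
  [[0,0,0],[0,0,0]],
])

```text
time: 31.65
eef_pos: [0.5319, -0.1376, 0.1539]
tcp_rot: [0.109, -0.698, 0.699, -0.11]
contact_force: [-4.4, 3.2, -1.5]
opening: 0.266
```

```bash
python3 f.py
```

```text
[-3.54909571  3.46995268 -0.02620024] [0.57068973 0.45499709 1.39509112] [ 0.53192184 -0.13763883  0.15384173] 31.9
```

send_rows([
  [[0.002,0,-0.004],[0,0,0]],
  [[0.002,0,-0.003],[0,0,0]],
  [[0,0,0],[0,0,0]],
])

```text
time: 32.2
eef_pos: [0.5316, -0.1374, 0.1538]
tcp_rot: [0.108, -0.698, 0.699, -0.11]
contact_force: [-1.9, 1.4, 2.1]
opening: 0.267
```

send_rows([
  [[0,0,0],[0,0,0]],
  [[0,0,0],[0,0,0]],
  [[0,0,0],[0,0,0]],
  [[0,0,0],[0,0,0]],
  [[0,0,0],[0,0,0]],
  [[0,0,0],[0,0,0]],
  [[0,0,0],[0,0,0]],
], gripper=0)

```text
time: 32.9
eef_pos: [0.5306, -0.1367, 0.1524]
tcp_rot: [0.109, -0.699, 0.699, -0.109]
contact_force: [-0.1, -0.7, 0.7]
opening: 1.003
```

send_rows([
  [[0,-0.1,0],[0,0,0]],
  [[0,-0.2,0],[0,0,0]],
  [[0,-0.25,0],[0,0,0]],
  [[0,-0.2,0],[0,0,0]],
  [[0,-0.1,0],[0,0,0]],
  [[0,0,0],[0,0,0]],
  [[0,0,0],[0,0,0]],
])

```text
time: 33.6
eef_pos: [0.5302, -0.1366, 0.2537]
tcp_rot: [-0.109, 0.699, -0.698, 0.109]
contact_force: [-1.1, 0.4, -0.9]
opening: 1.001
```

Run:
```python
from h import *
s=get_state();p=s['eef_pos'];print(p,s['contact_force'],s['opening'],s['time'])
c=grab('side')
a,b=np.array(proj(c,[.53,-.137,.15]),int)
o=cv2.convertScaleAbs(cv2.resize(c['img'][b-45:b+45,a-40:a+40],None,fx=6,fy=6,interpolation=cv2.INTER_CUBIC),alpha=1.3)
cv2.imwrite('pics/s10.png',o)
q=cv2.imread('pics/s9.png');s6,s9=q[:,:400],q[:,400:]
def shift(t,box,im):
    x0,y0,x1,y1=box;r=cv2.matchTemplate(im[:,:400],t[y0:y1,x0:x1],cv2.TM_CCOEFF_NORMED);_,v,_,l=cv2.minMaxLoc(r);return l[0]-x0,l[1]-y0,round(v,3)
for n,bx in {'disc':(155,285,325,380),'sleeve':(180,375,300,430),'base':(165,440,305,495)}.items():
    print(n,'held',shift(o,bx,s9),'s6',shift(o,bx,s6))
print('px/mm*6',6*(proj(c,[.53,-.137,.12])[1]-proj(c,[.53,-.137,.121])[1]))
c=grab('wrist');hsv=cv2.cvtColor(c['img'],cv2.COLOR_BGR2HSV)
m=((hsv[...,0]>2)&(hsv[...,0]<16)&(hsv[...,1]>140)&(hsv[...,2]>60)).astype('uint8')
k,l,st,ce=cv2.connectedComponentsWithStats(m)
for i in range(1,k):
    if st[i,4]>200: print(st[i],ce[i],ray(c,*ce[i],.176))
import pickle
t0=pickle.load(open('top.pkl','rb'));t1=grab('top')
d=cv2.absdiff(t0['img'],t1['img']).max(2)
for n,(x,y,w,h) in {'jar':(360,115,25,30),'rack':(155,210,65,50),'spare':(255,175,30,35)}.items():
    print(n,shift(t0['img'],(x,y,x+w,y+h),t1['img'][:,:400]))
```

```text
[ 0.53018492 -0.13655338  0.25373895] [-1.13353406  0.44557891 -0.89480321] 1.0006920659314877 33.6
disc held (0, -8, 0.925) s6 (-1, -2, 0.961)
sleeve held (0, 7, 0.976) s6 (0, 4, 0.99)
base held (1, 0, 0.924) s6 (1, 0, 0.968)
px/mm*6 1.9605234788963344
[304 208  33  31 813] [319.9803198  222.81672817] [ 0.53096028 -0.13765046  0.176     ]
jar (0, 0, 1.0)
rack (0, 0, 1.0)
spare (0, 0, 0.999)
```

The evidence for the fit:
- The disc rose about 4 mm under the held load.
- During the return the pull was still 9.7 N at a rise of about 0.6 mm, so the spindle spring was pulling back through a wedged shank.
- The grip height came back to within 0.1 mm of its start.

The neighbours show no shift. Handing in.

```bash
python3 -c "
from plant import *
print(get_state()['contact_force'],sign_off())"
```

```text
the job is handed in; nothing more can be done
[-0.1612958  -0.59978058  0.02030292] None
```

The orange head is seated in the right-hand mixer's socket and let go. I handed the job in at about 34 s of the 64 s allowed. No verdict is reported, so the result rests on my own readings.

- **First try failed:** after a push of about 20 N, the wedge let go at about 11 N of pull. Up to 4 N of side load from arm flex had added to it.
- **Second try:** I re-pressed with about 21.7 N, slightly over the 18–21 N advised but below the 23 N at which the bearing starts to sink. I corrected the sideways drift while pressing and pulling.
- **Tug test:** the pull held steady at about 11.7 N, including the head's weight. By arm position and side camera the head rose about 4 mm; the force reading suggests nearer 3 mm. On the way down the spindle spring was still pulling at 9.7 N, and the grip height returned to within 0.1 mm.
- **Final checks:** the wrist camera puts the knob at (0.531, -0.138), within 1 mm of the measured socket. The blue-knobbed head, jar and rack showed no shift in the top camera, and the gripper was open and clear.
- **Less certain:** the picture limit stopped me viewing the final tug and end state. The numeric image match could not confirm the sleeve itself rising: it gave a downward shift on that featureless, shadowed area. I rely on the force and arm position there.

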